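# Set the dose dial and hold the dropper bottle at the carousel's front

## Robot

A 6-joint arm with a two-finger parallel gripper is mounted at the origin on the work surface. World frame = base frame: x ahead of the robot, y to its left, z up, the work surface at z = 0. Lengths are in m, angles in degrees, forces in N, time in s.
With the tool pointing down it reaches from about 0.4 to 0.825 m from the base axis. Payload 7 kg.
Tool frame: the origin (TCP) lies midway between the tips of the shut fingers; the grasp point (between the pads) lies 19 mm behind it; z points along the fingers, y is the line along which they close (so a half turn about z gives the same grasp; the last joint's range is limited). The gripper opens to 88 mm and grips with 3 to 60 N. Pads are 19 mm wide; open, the fingers measure 130 mm over their backs; the gripper's body (78 mm by 193 mm) begins 47 mm behind the grasp point.
Start: joints at [89.158, 20.546, 0.682, 0, -70.136, -16.507], TCP at [0.201, 0.644, 0.227] pointing down, gripper open.
Joint ranges: [-176.03, 176.03], [-82.01, 121.73], [-58.28, 71.71], [-173.87, 95.51], [-174.79, -0.11], [-173.66, 173.66]. Speed limits (degrees/s): [136.94, 136.94, 172.46, 180, 180, 180].

## Interface

Orientations are given as [roll, pitch, yaw] about the fixed x, y, z axes, in that order (R = Rz(yaw) Ry(pitch) Rx(roll)).
In Python, from plant import ctrl gives the robot as it stands.
- The arm moves only by the tool arm_command, never from a script. Its argument "steps" is a list of rows, each an object with "translation": the shift along the tool's x, y, z in mm, a list of three; "rotation": the turn, a rotation vector about the tool's x, y, z in units of 5 degrees (1.0 is 5 degrees), a list of three; "claw": the finger opening in mm, from 0 to 87.6. In form: [{"translation": [x, y, z], "rotation": [rx, ry, rz], "claw": claw}, ...]. A call has 1 to 5 rows; each row is the pose to reach, as a shift and turn from the pose commanded when the call began, along the tool's axes at that moment; what a row does not reach only later rows make up. A row lasts 1/10 s, in which the tool goes at most 50 mm and 8.59 degrees, less where a joint would pass 70% of its speed; a pose out of reach is approached as far as the arm can. A call with a gripper value outside its range is refused whole. The fingers move at their own pace and stop on an object; the grip force is fixed at half the most. Time passes only in rows, so rows that repeat a pose let the fingers close. It gives the time, the measured TCP pose, the force, the opening and the grip force at its end, in the units of the state.
- ctrl.get_obs(): the state, without advancing time (a new reading comes with each control period).
- ctrl.snapshot(name): name is "scene" or "top" or "wrist"; returns (picture, depth): 480x640x3 uint8, red, green, blue; 480x640 float32, m along the optical axis (not along the pixel's ray), 0 where there is no reading.
- ctrl.calibration(name): a dict with "vertical_fov" (degrees; the focal length in pixels is half the picture's height over the tangent of half this angle, whatever the lens; pixels are square), "cx", "cy" (the principal point, pixels), "rvec" (rotation vector, rad) and "tvec" (3), from world to camera coordinates, as OpenCV has them; the wrist camera has in their place "hand_eye" (4x4, takes a point from camera to tool coordinates, whose origin is the TCP and whose axes are the flange's). Camera axes: x right, y down, z forward; pixel columns grow to the right and rows downward; lengths in m; the calibration is good to about 2 mm. The wrist camera is an equidistant fisheye: a pixel r from the principal point sees the ray r / f radians off the axis. A picture is of the moment at which its call begins: read the wrist's pose just before it. calibration takes no time and is no camera call.
- ctrl.close_job(): hands the job in; it is judged then, once.
The state is a dict: "clock": time; "joint_pos": joint angles; "qvel": joint speeds; "tau": joint torques, N m; "tool_pos": TCP position; "orientation": TCP orientation; "force": force on the tool from outside, world axes, zero at the start; "moment": the same for the moment, N m; "opening": finger opening in m; "gripper_force": force on a finger pad.
Only numpy, scipy, OpenCV 4.12 (cv2) and the standard library are available. Lean on these libraries where they do the work, as an engineer would, in place of code of your own. Each camera call takes 0.05 s, during which the arm holds its last target. There are 200 camera calls.

## Task

Get the aquarium doser ready: first turn the dial on the dosing unit to its two-dot position, so that it sits in its click-stop, and let go of it. Then turn the bottle carousel until the dropper bottle (the one with the rubber bulb on top) stands at the front, right behind the tongue that sticks out of the carousel's base, without upsetting any bottle or disturbing the things lying about. Finish while still gripping the carousel and holding it still there, since it springs back when let go.

Things in the scene. Friction and masses are not known exactly. Their poses are not given: they have to be found in the camera images.
- dose_unit: white plastic dosing unit, fixed, a box 130 (x) x 120 (y) x 45 mm high; origin at the centre of its underside. A grey dial turns about the vertical axis through the origin. On its top, about 40 to 55 mm from the axis, stand black marks, at these angles counter-clockwise (seen from above) from the unit's own +x axis: a short bar (off) at +0.9 rad, one dot at +0.3, two dots in a radial row at -0.3, three dots in a radial row at -0.9
- dial (a joint): angle of the dial in rad, growing clockwise seen from above: 0 = off bar, 0.6 = one dot, 1.2 = two dots, 1.8 = three dots; end stops at 0 and 1.8. Spring detents pull it into these four positions (about 0.05 N m to get from one to the next). It starts between 0 and 0.8, nearly always in the off or the one-dot stop
- dial_grip (a point): point on the dial's axis, 76 mm above the work surface, in the middle of the dial's grip bar; its x axis points along the bar to the pointed nose that indicates the position. The bar is 46 mm long (from 25 mm behind the axis to 21 mm ahead, plus a nose of 6 mm), 12 mm thick, from 56 to 88 mm above the work surface; beneath it is a disc of 52 mm diameter, top at 56 mm
- carousel_base: fixed white round base of the carousel, 240 mm diameter, 20 mm high, origin at the centre of its underside; its front is its own -x direction, where a 24 mm wide, 17 mm high tongue sticks out to 162 mm from the axis
- front_spot (a point): the point, fixed to the base, where the axis of the bottle at the front should stand: 75 mm from the carousel's axis towards the tongue, 32 mm above the work surface
- turntable (a joint): angle by which the carousel has been turned from its start in rad, counter-clockwise seen from above positive, 0 at the start, end stops at -1.8 and 1.8. A light spring (0.04 N m per rad) turns it back to 0 when it is let go. The bottle needs 0.7 to 1.4 rad, either way
- handle (a point): point on the carousel's axis, 172 mm above the work surface, in the middle of the round knob (36 mm diameter, from 150 to 190 mm above the surface) on a 16 mm steel post, by which the carousel is turned. The carousel is a disc of 230 mm diameter, its top 32 mm above the surface, with six ring-shaped pockets (14 mm high, centres 75 mm from the axis, every 60 degrees), five of them filled. The point turns with the carousel
- dropper: the dropper bottle: clear plastic, 39 mm diameter, 49 mm high shoulder, white collar 24 mm diameter and a dark rubber bulb of 17 mm diameter on top, 92 mm high in all; origin at the centre of its underside, stands loose in a pocket of the carousel with about 2 mm of play
- squat_jar: clear jar with a wide white lid, 39 mm diameter, 44 mm high, loose in a pocket; origin at the centre of its underside
- tall_jar: clear jar with a wide white lid, 39 mm diameter, 74 mm high, loose in a pocket; origin at the centre of its underside
- flip_jar: clear jar with a narrow white cap (24 mm), 39 mm diameter, 60 mm high, loose in a pocket; origin at the centre of its underside
- low_jar: clear jar with a white lid, 39 mm diameter, 34 mm high, loose in a pocket; origin at the centre of its underside
- scraper: green plastic algae scraper lying on the surface, 185 mm long along x, head 75 mm wide at +x, 14 mm high; bystander, origin on its underside
- tweezer: stainless tweezer lying on the surface, 150 mm long along x, 8 mm high; bystander, origin at the centre of its underside
- feed_cup: small white feeding cup, 56 mm diameter, 35 mm high; bystander, origin at the centre of its underside
Not all that is in view belongs to the job. Of the things shaped like the dose_unit, the white one is meant.

How it is judged (in metres and radians):
On the way, in this order (a step that is already met when the one before it is completed fails the run):
1. the dial sits at the two-dot position and is let go (value of joint dial between 1.05 and 1.35 rad and contact force between the fingers and dose_unit below 0.2 N), for 0.2 s.
2. the dropper bottle is at the front with the carousel gripped (horizontal distance between dropper and front_spot below 0.012 m and contact force between the fingers and turntable above 1 N), for 0.2 s.
At the end, for the whole second after the job is handed in: The dial is within 0.15 rad of its two-dot position; the dropper bottle's axis is within 12 mm (horizontally) of the front spot behind the tongue; the fingers press on the carousel (over 1 N) and it stands still (below 0.1 rad/s); all five bottles stand upright (within 0.2 rad) in the carousel (all of step 2 and value of joint dial between 1.05 and 1.35 rad and velocity of joint turntable between -0.1 and 0.1 rad/s and angle between each of dropper, squat_jar, tall_jar, flip_jar, low_jar's own z axis and vertical below 0.2 rad and height (world z) of dropper between 0.025 and 0.045 m and height (world z) of squat_jar between 0.025 and 0.045 m and height (world z) of tall_jar between 0.025 and 0.045 m and height (world z) of flip_jar between 0.025 and 0.045 m and height (world z) of low_jar between 0.025 and 0.045 m); the arm keeps its last pose, push and grip.
It fails at once if a bystander is moved by more than 25 mm (distance of any of scraper, tweezer, feed_cup from where it was at the start of the episode above 0.025 m).
It fails at once if a bottle on the carousel is tipped by more than 0.4 rad (angle between any of dropper, squat_jar, tall_jar, flip_jar, low_jar's own z axis and vertical above 0.4 rad).
It also fails if it takes over 40 s, if anything falls off the work surface, if the arm or the gripper's body presses on something with over 40 N, if the wrist force passes 120 N, or if a joint passes its speed limit or range.

## Working session

There is one attempt and no reset: what is moved stays moved. The work goes in short steps, Python scripts to look and compute and a tool call to move; the robot and the scene stay as the last step left them, time stands still between calls to the robot, and variables do not carry over. Pictures are saved under pics/ and viewed, at most 10 in all, crops included, and the job is handed in when it is done.

Besides the shell and the picture viewer there is one more tool, called after "Request:" by a JSON object that holds its "api" and its "payload", one argument or row to a line. arm_command: Moves the arm, as the interface text tells. Its arguments: {"type":"object","properties":{"steps":{"type":"array"}},"required":["steps"]}

```bash
mkdir -p pics; cat > h.py <<'E'
import numpy as np, cv2
from scipy.spatial.transform import Rotation as R
from plant import ctrl
def K(c,h=480):
    f=h/2/np.tan(np.radians(c['vertical_fov'])/2); return f,c['cx'],c['cy']
def toolT(o):
    T=np.eye(4);T[:3,:3]=R.from_euler('xyz',o['orientation'],degrees=True).as_matrix();T[:3,3]=o['tool_pos'];return T
def ray(name,uv,o=None):
    c=ctrl.calibration(name);f,cx,cy=K(c);uv=np.atleast_2d(uv).astype(float)
    x=(uv-[cx,cy])/f
    if name=='wrist':
        r=np.linalg.norm(x,axis=1,keepdims=True);d=np.hstack([x/np.maximum(r,1e-9)*np.sin(r),np.cos(r)])
        T=toolT(o)@np.array(c['hand_eye']);return T[:3,3],d@T[:3,:3].T
    d=np.hstack([x,np.ones((len(x),1))]);M=cv2.Rodrigues(np.array(c['rvec'],float))[0]
    return -M.T@np.array(c['tvec'],float).ravel(),d@M
def onz(name,uv,z,o=None):
    p,d=ray(name,uv,o);return p+d*((z-p[2])/d[:,2])[:,None]
def meet(p,d,q,e):
    d=d/np.linalg.norm(d);e=e/np.linalg.norm(e)
    s=np.linalg.lstsq(np.c_[d,-e],q-p,rcond=None)[0];a,b=p+s[0]*d,q+s[1]*e
    return (a+b)/2,np.linalg.norm(a-b)
def snap(n,fn):
    o=ctrl.get_obs();im,de=ctrl.snapshot(n);cv2.imwrite('pics/'+fn+'.png',im[:,:,::-1]);np.save('pics/'+fn+'.npy',de);return o,im,de
E
python3 - <<'E'
from h import *
print(ctrl.get_obs())
for n in('scene','top'):snap(n,n+'0');print(ctrl.calibration(n))
print(ctrl.calibration('wrist'))
E
```

```text
{'clock': 0.0, 'joint_pos': array([ 8.91577542e+01,  2.05919767e+01,  6.32265146e-01, -2.15900699e-02,
       -7.01358658e+01, -1.65079562e+01]), 'qvel': array([-0.00225469,  0.03816295,  0.04882727,  0.02794785, -0.05717488,
        0.11265065]), 'tau': array([ 5.02512721e-04, -5.82715523e+01,  2.93049198e+01,  6.99704692e+00,
        6.81616933e-03, -1.63081031e-04]), 'tool_pos': array([0.20115123, 0.64379942, 0.2256005 ]), 'orientation': array([ 1.79902595e+02, -7.70176895e-03, -1.73575484e+01]), 'force': array([-0.22996525,  0.44719514, -0.06718755]), 'moment': array([ 0.00081098, -0.00435165,  0.04721885]), 'gripper_force': 0.0, 'opening': 0.08835679345859618}
{'vertical_fov': 46.903809580211465, 'cx': 321.1429259617307, 'cy': 242.67653037173557, 'rvec': array([ 2.07194356,  1.33574362, -0.55066315]), 'tvec': array([-0.21193132, -0.26635429,  1.62963528])}
{'vertical_fov': 56.48030253900412, 'cx': 322.08613705582445, 'cy': 231.5916197323652, 'rvec': array([ 2.15747361, -2.11807867,  0.20545317]), 'tvec': array([-0.02751433,  0.56442739,  1.14575695])}
{'vertical_fov': 65.70646984690485, 'cx': 323.4905782613877, 'cy': 237.17584676619305, 'hand_eye': array([[ 6.37836096e-04, -9.63451255e-01, -2.67882945e-01,
         7.23917689e-02],
       [ 9.99999788e-01,  5.79419221e-04,  2.97121510e-04,
        -5.41842711e-04],
       [-1.31045565e-04, -2.67883077e-01,  9.63451421e-01,
        -1.57505983e-01],
       [ 0.00000000e+00,  0.00000000e+00,  0.00000000e+00,
         1.00000000e+00]])}
```

View pics/top0.png

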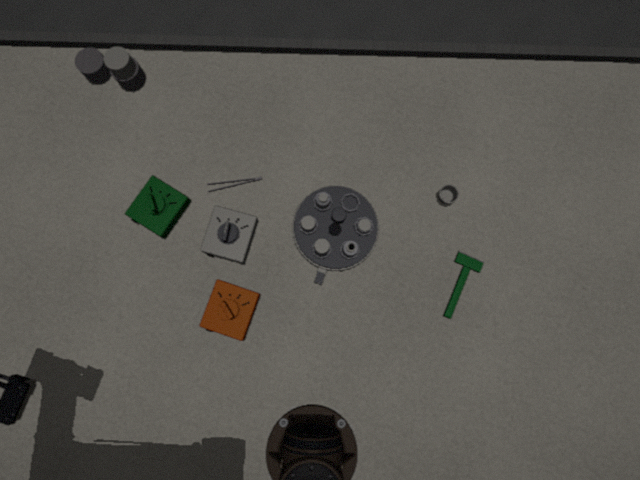

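View pics/scene0.png

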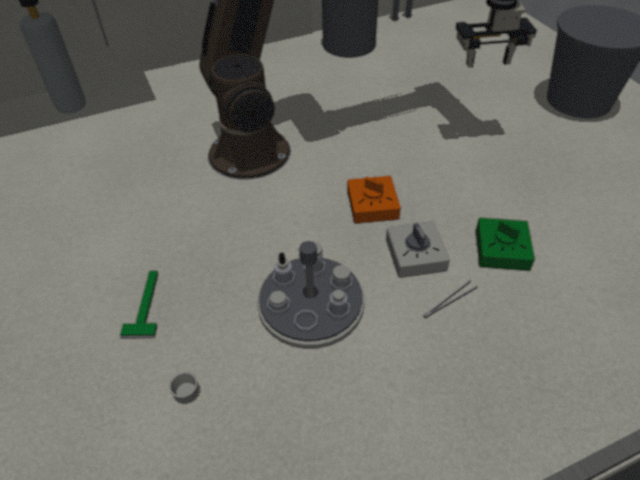

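The top view shows the robot at bottom centre (x is up), the white unit at about (230,234), the carousel at (336,228), its tongue at (320,278) and the dropper at about (350,248). The scene view confirms this layout, with the dropper's dark bulb at (282,258). Next I measure.

```bash
python3 - <<'E'
from h import *
im=cv2.imread('pics/top0.png');s=cv2.imread('pics/scene0.png')
print(onz('top',[[230,233]],.045),onz('top',[[336,228],[350,248],[320,277]],.02))
a=cv2.resize(im[195:275,190:270],(400,400),interpolation=cv2.INTER_CUBIC)
b=cv2.resize(im[180:290,285:390],(382,400),interpolation=cv2.INTER_CUBIC)
cv2.imwrite('pics/c0.png',cv2.convertScaleAbs(np.hstack([a,b]),alpha=1.6))
E
```

```text
[[0.55688256 0.22895341 0.045     ]] [[ 0.58085199 -0.0556388   0.02      ]
 [ 0.52614896 -0.09448369  0.02      ]
 [ 0.44575824 -0.01404049  0.02      ]]
```

View pics/c0.png

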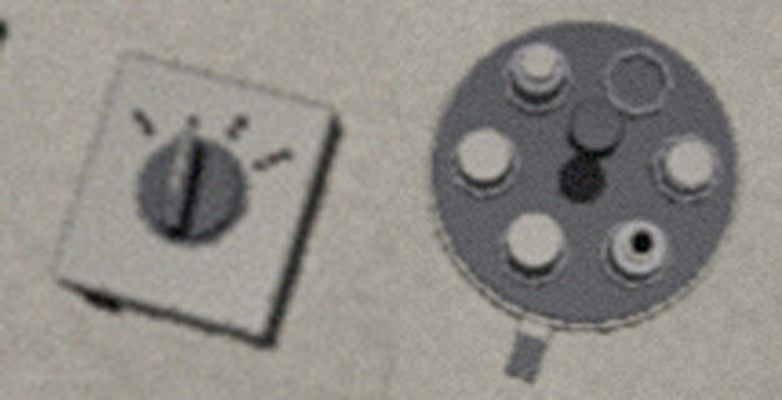

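The crop shows the dial nose pointing near the one-dot mark (crop 193,122), with the two dots at (237,128). In the carousel half, the dropper at (640,243) must go clockwise to the tongue at (527,350). I move above the dial first.

Request:
{"api": "arm_command", "payload": {
  "steps": [
    {"translation": [45, 28, 0], "rotation": [0, 0, 0], "claw": 80},
    {"translation": [90, 56, 0], "rotation": [0, 0, 0], "claw": 80},
    {"translation": [130, 82, 0], "rotation": [0, 0, 0], "claw": 80},
    {"translation": [170, 108, 0], "rotation": [0, 0, 0], "claw": 80},
    {"translation": [210, 132, 0], "rotation": [0, 0, 0], "claw": 80}
  ]
}}

```text
clock: 0.6
tool_pos: [0.3631, 0.4537, 0.2264]
orientation: [180.0, 0.0, -17.3]
force: [0.8, 1.1, 0.4]
opening: 0.0802
gripper_force: 0.0
```

Request:
{"api": "arm_command", "payload": {
  "steps": [
    {"translation": [40, 25, 0], "rotation": [0, 0, 0], "claw": 80},
    {"translation": [80, 50, 0], "rotation": [0, 0, 0], "claw": 80},
    {"translation": [120, 75, 0], "rotation": [0, 0, 0], "claw": 80},
    {"translation": [160, 100, 0], "rotation": [0, 0, 0], "claw": 80},
    {"translation": [200, 125, 0], "rotation": [0, 0, 0], "claw": 80}
  ]
}}

```text
clock: 1.1
tool_pos: [0.5168, 0.275, 0.2264]
orientation: [180.0, 0.0, -17.3]
force: [0.7, 1.2, 0.2]
opening: 0.0799
gripper_force: 0.0
```

```bash
python3 - <<'E'
from h import *
o,im,de=snap('wrist','w1');np.save('pics/w1o.npy',o,allow_pickle=True);print(o['tool_pos'],o['orientation'],o['clock'],ctrl.get_obs()['tool_pos'])
E
```

```text
[0.51678112 0.27495681 0.22641803] [ 1.79989064e+02  1.39613073e-02 -1.73417035e+01] 1.1 [0.51982389 0.27049133 0.22620353]
```

View pics/w1.png

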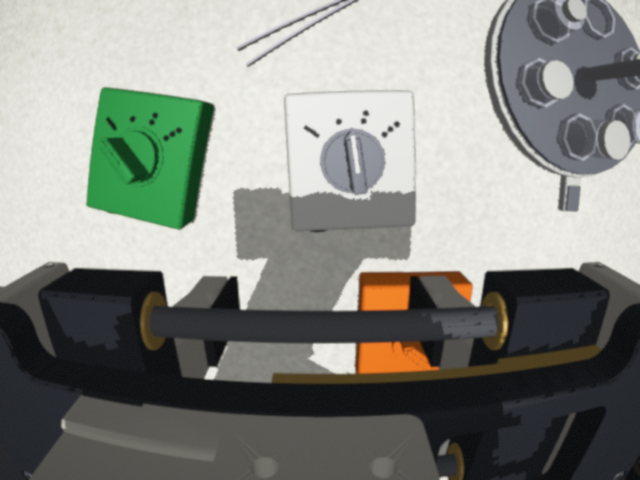

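The wrist view shows the white unit, top face corners about (286,95) to (414,228). The dial disc is at (352,160), the nose is up near (348,134) at the one dot (338,121), and the two dots are at (364,117).

```bash
cat > unit.py <<'E'
from h import *
def marks(im):
    g=im[:,:,1].astype(int);hsv=cv2.cvtColor(im,cv2.COLOR_RGB2HSV)
    return hsv
E
python3 - <<'E'
from h import *
im=cv2.imread('pics/w1.png');o=np.load('pics/w1o.npy',allow_pickle=True).item()
g=cv2.cvtColor(im,cv2.COLOR_BGR2GRAY)
m=np.zeros_like(g);m[100:145,295:408]=(g[100:145,295:408]<75)*255
n,l,st,ce=cv2.connectedComponentsWithStats(m)
for i in range(1,n):
    if st[i,4]>3:print(ce[i],st[i,4],onz('wrist',[ce[i]],.045,o)[0])
# disc & bar: grey pixels
x=im[125:205,310:395].astype(int)
gg=g[125:205,310:395]
print(np.load('pics/w1.npy')[[155,160,170,210],[355,335,375,300]])
for r in range(5,72,6):print(125+r,gg[r,::4])
E
```

```text
[365.5 112.5] 4 [0.59600638 0.21108954 0.045     ]
[363.5 120.5] 4 [0.58947912 0.21497886 0.045     ]
[396.6 123.8] 5 [0.57842717 0.18652726 0.045     ]
[390.   128.75] 4 [0.57565503 0.19375593 0.045     ]
[384. 134.] 5 [0.57250124 0.20048515 0.045     ]
[0.28865507 0.32228762 0.32576302 0.34613544]
130 [ 75 157 235 236 236 236 236 224 188 161 139 155 158 171 226 234 234 234
 225 212  80 217]
136 [236 178 140 236 236 213 156 128 145 105 176 207 144 151 141 147 185 233
 163 151 233 233]
142 [237 236 235 235 170 142 152 155 147  88 156 233 143 147 152 150 146 156
 232 233 233 234]
148 [236 235 235 189 143 153 154 153 152  72 147 233 141 135 150 150 148 144
 167 232 233 232]
154 [236 236 233 155 139 153 153 153 152  88 139 227 168 114 149 149 148 148
 146 223 232 232]
160 [235 235 229 150 150 150 152 152 151  97 126 193 177 123 149 148 148 148
 141 225 232 231]
166 [235 234 231 152 143 150 151 150 150 139 104 174 225 123 146 148 147 146
 144 228 231 232]
172 [235 234 233 187 132 148 150 150 149 141  78 152 215 137 139 146 146 143
 172 231 231 231]
178 [235 234 234 233 161 142 147 146 148 147  77 143 144 138 127 144 142 153
 229 231 231 231]
184 [234 233 233 233 231 196 142 144 145 145  88 134 144 138 110 140 171 230
 231 230 230 231]
190 [233 232 223 231 228 231 231 206 153 135 129 120 143 137 131 206 222 201
 222 225 217 226]
196 [122 121 120 121 120 121 121 123 160 226 230 223 224 229 227 154 120 120
 119 119 120 120]
```

Request:
{"api": "arm_command", "payload": {
  "steps": [
    {"translation": [22, 11, 10], "rotation": [0, 0, -1.2], "claw": 80},
    {"translation": [42, 21, 25], "rotation": [0, 0, -2.4], "claw": 80},
    {"translation": [42, 21, 25], "rotation": [0, 0, -2.4], "claw": 80}
  ]
}}

```text
clock: 1.45
tool_pos: [0.5499, 0.2417, 0.1989]
orientation: [179.8, 0.2, -5.3]
force: [-0.3, 0.0, -0.6]
opening: 0.0801
gripper_force: 0.0
```

```bash
python3 - <<'E'
from h import *
o,im,de=snap('wrist','w2');np.save('pics/w2o.npy',o,allow_pickle=True);print(o['tool_pos'],o['orientation'],o['clock'])
E
```

```text
[0.54987854 0.24173186 0.19885793] [179.84152754   0.19187032  -5.33837655] 1.45
```

View pics/w2.png

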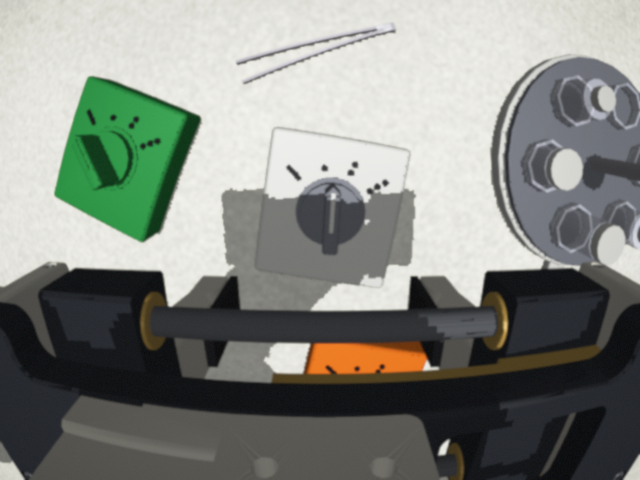

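The view shows the dial disc centred at (330,212), the bar nose at (332,185) and its rear end at (329,254). The two dots are at (354,168).

```bash
python3 - <<'E'
from h import *
im=cv2.imread('pics/w2.png');o=np.load('pics/w2o.npy',allow_pickle=True).item();o1=np.load('pics/w1o.npy',allow_pickle=True).item()
de=np.load('pics/w2.npy')
g=cv2.cvtColor(im,cv2.COLOR_BGR2GRAY)
m=np.zeros_like(g);m[150:198,318:395]=(g[150:198,318:395]<60)*255
n,l,st,ce=cv2.connectedComponentsWithStats(m)
for i in range(1,n):
    if st[i,4]>3:print(ce[i],st[i,4],onz('wrist',[ce[i]],.045,o)[0])
# depth -> world for patch
v,u=np.mgrid[175:265,285:380];uv=np.c_[u.ravel(),v.ravel()]
p,d=ray('wrist',uv,o);T=toolT(o)@np.array(ctrl.calibration('wrist')['hand_eye'])
z=de[v,u].ravel();P=p+d*(z/(d@T[:3,2]))[:,None]
for a,b in((.08,.1),(.053,.062),(.04,.05)):
    q=P[(P[:,2]>a)&(P[:,2]<b)];print(a,len(q),q.mean(0),q.min(0),q.max(0))
q=P[(P[:,2]>.078)&(P[:,2]<.1)][:,:2].astype(np.float32);r=cv2.fitLine(q,cv2.DIST_L2,0,.01,.01).ravel()
t=(q-r[2:])@r[:2];w=(q-r[2:])@np.array([-r[1],r[0]])
print('bar ang',np.degrees(np.arctan2(r[1],r[0])),t.min(),t.max(),w.min(),w.max(),r[2:], 'mid',r[2:]+r[:2]*(t.min()+t.max())/2)
q=P[(P[:,2]>.053)&(P[:,2]<.062)][:,:2].astype(np.float32);print(cv2.minEnclosingCircle(q))
a=ray('wrist',[[349,131]],o1);b=ray('wrist',[[332,184]],o)
print(meet(a[0],a[1][0],b[0],b[1][0]))
a=ray('wrist',[[364.5,116.5]],o1);b=ray('wrist',[[353,169]],o)
print(meet(a[0],a[1][0],b[0],b[1][0]))
wm=np.zeros_like(g)
E
```

```text
[330.06666667 186.46666667] 15 [0.57901387 0.23342387 0.045     ]
[377.  186.5] 6 [0.57558054 0.19370248 0.045     ]
[369.6 190.8] 5 [0.57240538 0.20028868 0.045     ]
0.08 1028 [0.55870551 0.2352481  0.08703249] [0.53275145 0.22602256 0.08005196] [0.58393646 0.24430888 0.09021826]
0.053 2000 [0.5586098  0.23565719 0.0553779 ] [0.53237551 0.20957545 0.05307839] [0.58431566 0.26074192 0.06178093]
0.04 5407 [0.5474187  0.23356682 0.04455488] [0.50519558 0.19107285 0.04194938] [0.59228531 0.2796707  0.04993325]
bar ang -8.675745 -0.026014589 0.02544538 -0.006436682 0.0059769014 [0.5588551  0.23523825] mid [0.5585738  0.23528118]
((0.5580160021781921, 0.23494458198547363), 0.026605673134326935)
(array([0.58419378, 0.23195168, 0.06908228]), np.float64(2.1082406082407618e-05))
(array([0.59266541, 0.21344524, 0.05017914]), np.float64(0.0002564192268857213))
```

```bash
cat >> h.py <<'E'
def plan(pos,yaw):
    o=ctrl.get_obs();T=toolT(o);t=T[:3,:3].T@(np.array(pos)-T[:3,3])*1000
    r=R.from_matrix(T[:3,:3].T@R.from_euler('xyz',[180,0,yaw],degrees=True).as_matrix()).as_rotvec(degrees=True)/5
    print(o['clock'],o['tool_pos'].round(4),o['orientation'].round(2),o['force'].round(1),o['moment'].round(2),round(o['opening'],4),o['gripper_force'],'plan',t.round(1),r.round(2))
E
python3 -c "
from h import *
plan([.558,.2352,.060],-8.7)"
```

```text
1.5 [0.5497 0.2427 0.2   ] [ 1.7988e+02  1.3000e-01 -5.5100e+00] [-0.2  0.2  0.2] [-0.03 -0.01  0.02] 0.08 0.0 plan [  9.3   6.4 140. ] [0.02 0.03 0.64]
```

Request:
{"api": "arm_command", "payload": {
  "steps": [
    {"translation": [9, 6, 30], "rotation": [0, 0, 0.6], "claw": 60},
    {"translation": [9, 6, 70], "rotation": [0, 0, 0.6], "claw": 60},
    {"translation": [9, 6, 105], "rotation": [0, 0, 0.6], "claw": 60},
    {"translation": [9, 6, 130], "rotation": [0, 0, 0.6], "claw": 50},
    {"translation": [9, 6, 139], "rotation": [0, 0, 0.6], "claw": 50}
  ]
}}

```text
clock: 2.0
tool_pos: [0.5565, 0.2371, 0.0602]
orientation: [179.8, 0.2, -8.4]
force: [-0.6, -0.4, 0.2]
opening: 0.0521
gripper_force: 0.0
```

Request:
{"api": "arm_command", "payload": {
  "steps": [
    {"translation": [0, 0, 0], "rotation": [0, 0, 0], "claw": 30},
    {"translation": [0, 0, 0], "rotation": [0, 0, 0], "claw": 15},
    {"translation": [0, 0, 0], "rotation": [0, 0, 0], "claw": 4},
    {"translation": [0, 0, 0], "rotation": [0, 0, 0], "claw": 4},
    {"translation": [0, 0, 0], "rotation": [0, 0, 0], "claw": 4}
  ]
}}

```text
clock: 2.5
tool_pos: [0.5585, 0.237, 0.0636]
orientation: [180.0, -0.0, -8.3]
force: [1.9, -15.1, 8.3]
opening: 0.0157
gripper_force: 7.6
```

```bash
python3 -c "
from h import *
plan([.558,.2352,.060],-32.7)"
```

```text
2.5 [0.5585 0.237  0.0636] [ 1.80e+02 -4.00e-02 -8.34e+00] [  1.9 -15.1   8.3] [-5.83 -0.62  0.09] 0.0157 7.571190297603607 plan [-0.2  1.8  3.6] [-0.   -0.01  4.87]
```

Request:
{"api": "arm_command", "payload": {
  "steps": [
    {"translation": [0, -1, -2], "rotation": [0, 0, 0], "claw": 4},
    {"translation": [0, -1, -2], "rotation": [0, 0, 0], "claw": 4},
    {"translation": [0, -1, -2], "rotation": [0, 0, 0], "claw": 4}
  ]
}}

```text
clock: 2.8
tool_pos: [0.5579, 0.2351, 0.0638]
orientation: [179.7, 0.1, -8.4]
force: [6.0, -11.2, -4.9]
opening: 0.012
gripper_force: 30.0
```

```bash
python3 -c "
from h import *
plan([.558,.2352,.060],-32.7)"
```

```text
2.8 [0.5579 0.2351 0.0638] [ 1.7974e+02  9.0000e-02 -8.4100e+00] [  6.  -11.2  -4.9] [-4.04 -2.14  0.05] 0.012 29.989645779132843 plan [ 0.1 -0.1  3.8] [0.05 0.01 4.86]
```

Request:
{"api": "arm_command", "payload": {
  "steps": [
    {"translation": [0, 1.5, 0], "rotation": [0, 0, 0.5], "claw": 4},
    {"translation": [0, 2, 0], "rotation": [0, 0, 1.7], "claw": 4},
    {"translation": [0, 2, 0], "rotation": [0, 0, 3], "claw": 4},
    {"translation": [0, 2, 0], "rotation": [0, 0, 4.2], "claw": 4},
    {"translation": [0, 2, 0], "rotation": [0, 0, 4.9], "claw": 4}
  ]
}}

```text
clock: 3.3
tool_pos: [0.5578, 0.2346, 0.0638]
orientation: [179.9, -0.0, -33.1]
force: [4.8, -6.0, -7.1]
opening: 0.0118
gripper_force: 30.0
```

Request:
{"api": "arm_command", "payload": {
  "steps": [
    {"translation": [0, 0, 0], "rotation": [0, 0, 0], "claw": 4},
    {"translation": [0, 0, 0], "rotation": [0, 0, 0], "claw": 30},
    {"translation": [0, 0, 0], "rotation": [0, 0, 0], "claw": 60},
    {"translation": [0, 0, 0], "rotation": [0, 0, 0], "claw": 60}
  ]
}}

```text
clock: 3.7
tool_pos: [0.5583, 0.2367, 0.065]
orientation: [-180.0, -0.0, -32.8]
force: [-0.3, -0.5, 0.5]
opening: 0.0307
gripper_force: 0.0
```

```bash
python3 -c "
from h import *
plan([.558,.2352,.210],-32.7)"
```

```text
3.7 [0.5583 0.2367 0.065 ] [-1.7995e+02 -1.0000e-02 -3.2840e+01] [-0.3 -0.5  0.5] [-0.   -0.04 -0.05] 0.0307 0.0 plan [   0.6    1.3 -145. ] [-0.01 -0.   -0.03]
```

Next: rise while opening, then look back at the dial (and the carousel) from above.

Request:
{"api": "arm_command", "payload": {
  "steps": [
    {"translation": [0, 0, 0], "rotation": [0, 0, 0], "claw": 80},
    {"translation": [0, 0, -20], "rotation": [0, 0, 0], "claw": 80},
    {"translation": [0, 0, -70], "rotation": [0, 0, 0], "claw": 80},
    {"translation": [0, 0, -120], "rotation": [0, 0, 0], "claw": 80},
    {"translation": [0, 0, -160], "rotation": [0, 0, 0], "claw": 80}
  ]
}}

```text
clock: 4.2
tool_pos: [0.5585, 0.2367, 0.2279]
orientation: [-179.9, -0.1, -32.8]
force: [0.9, 0.5, -0.2]
opening: 0.0705
gripper_force: 0.0
```

```bash
cat > dial.py <<'E'
from h import *
import sys
o,im,de=snap('wrist',sys.argv[1]);np.save(f'pics/{sys.argv[1]}o.npy',o,allow_pickle=True)
v,u=np.mgrid[0:265,150:500];uv=np.c_[u.ravel(),v.ravel()]
p,d=ray('wrist',uv,o);T=toolT(o)@np.array(ctrl.calibration('wrist')['hand_eye'])
z=de[v,u].ravel();P=p+d*(z/(d@T[:3,2]))[:,None]
P=P[np.hypot(P[:,0]-.558,P[:,1]-.235)<.05]
q=P[(P[:,2]>.078)&(P[:,2]<.1)][:,:2].astype(np.float32);r=cv2.fitLine(q,cv2.DIST_L2,0,.01,.01).ravel()
print('bar',len(q),np.degrees(np.arctan(r[1]/r[0])),r[2:],'want -32.7')
plan([.58,-.05,.27],-33)
E
python3 dial.py w3
```

```text
bar 796 -31.875132 [0.55847543 0.2346408 ] want -32.7
4.25 [0.5612 0.2378 0.2352] [-179.41   -0.35  -32.76] [2.1 0.7 8.5] [ 0.29 -0.63  0.06] 0.0742 0.0 plan [171.7 231.5 -36.2] [-0.12 -0.07  0.05]
```

View pics/w3.png

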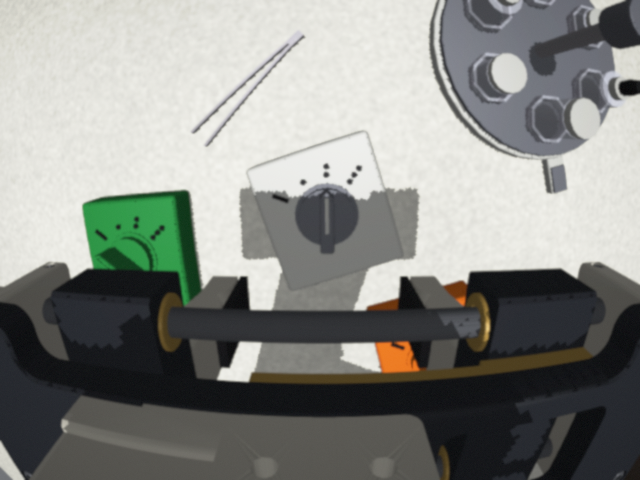

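The view shows the nose in line with the two dots at (326,170), and the measured bar angle of -31.9° matches the -32.7° wanted, so the dial is set. I now move to above the carousel, turning the tool so the camera faces its front.

Request:
{"api": "arm_command", "payload": {
  "steps": [
    {"translation": [20, 26, -25], "rotation": [0, 0, 1.6], "claw": 70},
    {"translation": [45, 60, -55], "rotation": [0, 0, 3.2], "claw": 70},
    {"translation": [70, 95, -55], "rotation": [0, 0, 4.8], "claw": 70},
    {"translation": [95, 128, -55], "rotation": [0, 0, 6.4], "claw": 70},
    {"translation": [120, 160, -55], "rotation": [0, 0, 8], "claw": 70}
  ]
}}

```text
clock: 4.75
tool_pos: [0.5719, 0.0355, 0.2802]
orientation: [-179.9, 0.0, -73.1]
force: [0.9, 0.2, -1.0]
opening: 0.07
gripper_force: 0.0
```

```bash
python3 -c "
from h import *
plan([.575,-.05,.28],-115);print(ctrl.get_obs()['joint_pos'])
im=cv2.imread('pics/top0.png')
print(onz('top',[[335.8,228.1]],.032))"
```

```text
4.75 [0.5719 0.0355 0.2802] [-1.7992e+02  2.0000e-02 -7.3150e+01] [ 0.9  0.2 -1. ] [ 0.05 -0.13 -0.03] 0.07 0.0 plan [82.7 21.8  0.2] [-0.01  0.01  8.37]
[ 2.30971205e+01  9.16137914e+00 -7.69442420e+00 -8.54084025e-03
 -7.30642815e+01 -6.24142797e+00]
[[ 0.57833878 -0.05453056  0.032     ]]
```

Request:
{"api": "arm_command", "payload": {
  "steps": [
    {"translation": [17, 4, 0], "rotation": [0, 0, 1.6], "claw": 70},
    {"translation": [34, 9, 0], "rotation": [0, 0, 3.2], "claw": 70},
    {"translation": [50, 13, 0], "rotation": [0, 0, 4.8], "claw": 70},
    {"translation": [67, 18, 0], "rotation": [0, 0, 6.4], "claw": 70},
    {"translation": [82, 22, 0], "rotation": [0, 0, 8], "claw": 70}
  ]
}}

```text
clock: 5.25
tool_pos: [0.5752, -0.0487, 0.2797]
orientation: [-180.0, 0.0, -113.2]
force: [0.4, 0.2, 0.1]
opening: 0.0702
gripper_force: 0.0
```

Request:
{"api": "arm_command", "payload": {
  "steps": [
    {"translation": [0, 0, 0], "rotation": [0, 0, 0.5], "claw": 70},
    {"translation": [0, 0, 0], "rotation": [0, 0, 0.5], "claw": 70}
  ]
}}

```text
clock: 5.45
tool_pos: [0.5752, -0.0483, 0.2796]
orientation: [-180.0, 0.0, -115.4]
force: [-0.5, -0.2, -0.1]
opening: 0.07
gripper_force: 0.0
```

```bash
python3 - <<'E'
from h import *
o,im,de=snap('wrist','w4');np.save('pics/w4o.npy',o,allow_pickle=True)
plan([.58,-.05,.172-.019],-115)
E
```

```text
5.5 [ 0.5752 -0.048   0.2796] [-1.7999e+02  1.0000e-02 -1.1529e+02] [-0.6  0.7 -0.2] [ 0.12 -0.05 -0.03] 0.0699 0.0 plan [ -0.2  -5.2 126.6] [-0.    0.   -0.06]
```

View pics/w4.png

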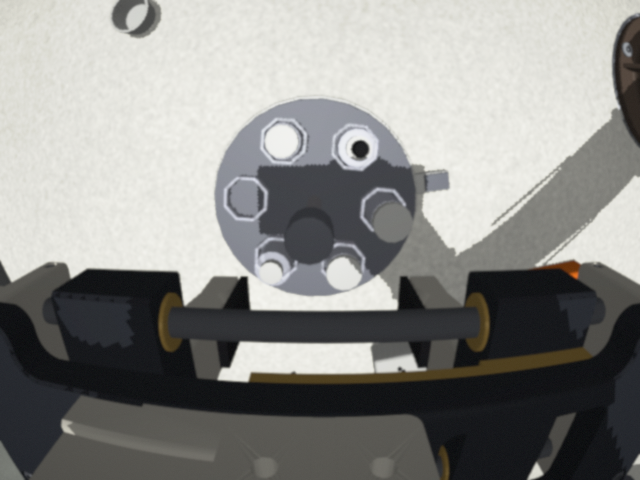

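The view shows the knob at (309,236), the dropper's bulb at (360,148) in the upper right pocket and the tongue tip at (440,180). The disc is centred near (317,197).

```bash
python3 - <<'E'
from h import *
im=cv2.imread('pics/w4.png');o=np.load('pics/w4o.npy',allow_pickle=True).item();de=np.load('pics/w4.npy')
v,u=np.mgrid[80:300,190:470];uv=np.c_[u.ravel(),v.ravel()]
p,d=ray('wrist',uv,o);T=toolT(o)@np.array(ctrl.calibration('wrist')['hand_eye'])
z=de[v,u].ravel();P=p+d*(z/(d@T[:3,2]))[:,None]
P0=P
near=np.hypot(P[:,0]-.578,P[:,1]+.05)<.03
q=P[near&(P[:,2]>.18)&(P[:,2]<.2)];print('knob',len(q),np.median(q[:,2]),cv2.minEnclosingCircle(q[:,:2].astype(np.float32)))
q=P[(P[:,2]>.025)&(P[:,2]<.04)];c=cv2.minEnclosingCircle(q[:,:2].astype(np.float32));print('disc',np.median(q[:,2]),c)
rb=np.hypot(P[:,0]-c[0][0],P[:,1]-c[0][1])
q=P[(rb>.13)&(P[:,2]>.01)&(P[:,2]<.025)];print('tongue',len(q),q.mean(0),q[:,2].max())
q=P[(P[:,2]>.115)&(P[:,2]<.13)&(rb<.11)&(rb>.04)];print('bulb',len(q),np.median(q[:,2]),cv2.minEnclosingCircle(q[:,:2].astype(np.float32)))
a=ray('wrist',[[360,148]],o);b=ray('top',[[351.8,246.8]])
print('bulb tri',meet(a[0],a[1][0],b[0],b[1][0]))
a=ray('wrist',[[309,236]],o);b=ray('top',[[285+196/3.64,180+130/3.64]])
print('knob tri',meet(a[0],a[1][0],b[0],b[1][0]))
E
```

```text
knob 1996 0.18917699295749096 ((0.5850282311439514, -0.0525369718670845), 0.018314342945814133)
disc 0.03137031007570712 ((0.5849125981330872, -0.05221480131149292), 0.1153770312666893)
tongue 495 [ 0.44571005 -0.01243759  0.01599259] 0.019494643566931535
bulb 195 0.11968179519935307 ((0.5207064151763916, -0.08848837018013), 0.007026507053524256)
bulb tri (array([ 0.51863827, -0.09115635,  0.10279875]), np.float64(0.003211291038607552))
knob tri (array([ 0.58269692, -0.05422831,  0.18055642]), np.float64(0.0031471784840695384))
```

Request:
{"api": "arm_command", "payload": {
  "steps": [
    {"translation": [0, -11, 30], "rotation": [0, 0, 0], "claw": 70},
    {"translation": [0, -11, 70], "rotation": [0, 0, 0], "claw": 70},
    {"translation": [0, -11, 105], "rotation": [0, 0, 0], "claw": 70},
    {"translation": [0, -11, 125], "rotation": [0, 0, 0], "claw": 55},
    {"translation": [0, -11, 125], "rotation": [0, 0, 0], "claw": 45}
  ]
}}

```text
clock: 6.0
tool_pos: [0.5832, -0.0525, 0.1514]
orientation: [179.7, -0.2, -115.3]
force: [0.1, -1.6, 0.2]
opening: 0.0591
gripper_force: 0.0
```

Request:
{"api": "arm_command", "payload": {
  "steps": [
    {"translation": [0, 0, 0], "rotation": [0, 0, 0], "claw": 30},
    {"translation": [0, 0, 0], "rotation": [0, 0, 0], "claw": 25},
    {"translation": [0, 0, 0], "rotation": [0, 0, 0], "claw": 25},
    {"translation": [0, 0, 0], "rotation": [0, 0, 0], "claw": 25},
    {"translation": [0, 0, 0], "rotation": [0, 0, 0], "claw": 25}
  ]
}}

```text
clock: 6.5
tool_pos: [0.5852, -0.0521, 0.1562]
orientation: [-180.0, 0.1, -115.3]
force: [-3.7, 3.1, 4.4]
opening: 0.0353
gripper_force: 30.0
```

```bash
python3 -c "
from h import *
plan([.585,-.0524,.155],-160.6)"
```

```text
6.5 [ 0.5852 -0.0521  0.1562] [-1.7996e+02  8.0000e-02 -1.1533e+02] [-3.7  3.1  4.4] [ 1.44  1.45 -0.  ] 0.0353 30.001363456249237 plan [0.3 0.  1.2] [-0.    0.02  9.05]
```

Request:
{"api": "arm_command", "payload": {
  "steps": [
    {"translation": [0, 0, 0], "rotation": [0, 0, 0.3], "claw": 25},
    {"translation": [0, 0, 0], "rotation": [0, 0, 0.8], "claw": 25},
    {"translation": [0, 0, 0], "rotation": [0, 0, 1.5], "claw": 25},
    {"translation": [0, 0, 0], "rotation": [0, 0, 2.2], "claw": 25},
    {"translation": [0, 0, 0], "rotation": [0, 0, 3], "claw": 25}
  ]
}}

```text
clock: 7.0
tool_pos: [0.5853, -0.0522, 0.1561]
orientation: [-180.0, 0.1, -130.5]
force: [-2.7, 3.3, 4.2]
opening: 0.0356
gripper_force: 30.0
```

Request:
{"api": "arm_command", "payload": {
  "steps": [
    {"translation": [0, 0, 0], "rotation": [0, 0, 0.7], "claw": 25},
    {"translation": [0, 0, 0], "rotation": [0, 0, 1.4], "claw": 25},
    {"translation": [0, 0, 0], "rotation": [0, 0, 2.1], "claw": 25},
    {"translation": [0, 0, 0], "rotation": [0, 0, 2.8], "claw": 25},
    {"translation": [0, 0, 0], "rotation": [0, 0, 3.5], "claw": 25}
  ]
}}

```text
clock: 7.5
tool_pos: [0.5855, -0.0524, 0.1562]
orientation: [-180.0, 0.1, -148.0]
force: [-2.5, 0.8, 3.9]
opening: 0.0355
gripper_force: 30.0
```

Request:
{"api": "arm_command", "payload": {
  "steps": [
    {"translation": [0, 0, 0], "rotation": [0, 0, 0.7], "claw": 25},
    {"translation": [0, 0, 0], "rotation": [0, 0, 1.4], "claw": 25},
    {"translation": [0, 0, 0], "rotation": [0, 0, 2], "claw": 25},
    {"translation": [0, 0, 0], "rotation": [0, 0, 2.4], "claw": 25},
    {"translation": [0, 0, 0], "rotation": [0, 0, 2.55], "claw": 25}
  ]
}}

```text
clock: 8.0
tool_pos: [0.5856, -0.0525, 0.1561]
orientation: [-180.0, 0.1, -160.6]
force: [-3.6, 1.1, 7.0]
opening: 0.0355
gripper_force: 30.0
```

Request:
{"api": "arm_command", "payload": {
  "steps": [
    {"translation": [0, 0, 0], "rotation": [0, 0, 0], "claw": 25},
    {"translation": [0, 0, 0], "rotation": [0, 0, 0], "claw": 25},
    {"translation": [0, 0, 0], "rotation": [0, 0, 0], "claw": 25}
  ]
}}

```text
clock: 8.3
tool_pos: [0.5856, -0.0525, 0.1561]
orientation: [-180.0, 0.1, -160.5]
force: [-3.7, 2.5, 7.1]
opening: 0.0357
gripper_force: 30.0
```

```bash
python3 - <<'E'
from h import *
o,im,de=snap('wrist','w5');np.save('pics/w5o.npy',o,allow_pickle=True)
v,u=np.mgrid[0:300,100:540];uv=np.c_[u.ravel(),v.ravel()]
p,d=ray('wrist',uv,o);T=toolT(o)@np.array(ctrl.calibration('wrist')['hand_eye'])
P=p+d*(de[v,u].ravel()/(d@T[:3,2]))[:,None]
c=np.array([.585,-.0524]);a=np.radians(164);print('front',c+.075*np.array([np.cos(a),np.sin(a)]))
rb=np.hypot(*(P[:,:2]-c).T)
q=P[(rb>.128)&(rb<.17)&(P[:,2]>.01)&(P[:,2]<.03)];print('tongue',len(q),q.mean(0),np.degrees(np.arctan2(*(q.mean(0)[:2]-c)[::-1])))
q=P[(P[:,2]>.105)&(P[:,2]<.135)&(rb<.11)&(rb>.045)];print('bulb',len(q),np.median(q[:,2]),cv2.minEnclosingCircle(q[:,:2].astype(np.float32)))
plan([.585,-.0524,.155],-160.6)
E
```

```text
front [ 0.51290537 -0.0317272 ]
tongue 1092 [ 0.4471342  -0.01264405  0.0158728 ] 163.91418325852607
bulb 1719 0.10602339018410475 ((0.5346513986587524, -0.0007860474288463593), 0.04692024365067482)
8.35 [ 0.5856 -0.0525  0.1562] [-1.7998e+02  1.1000e-01 -1.6054e+02] [-3.   2.1  8. ] [0.8  1.06 0.02] 0.0355 30.001039803028107 plan [0.5 0.3 1.2] [-0.    0.02  0.01]
```

View pics/w5.png

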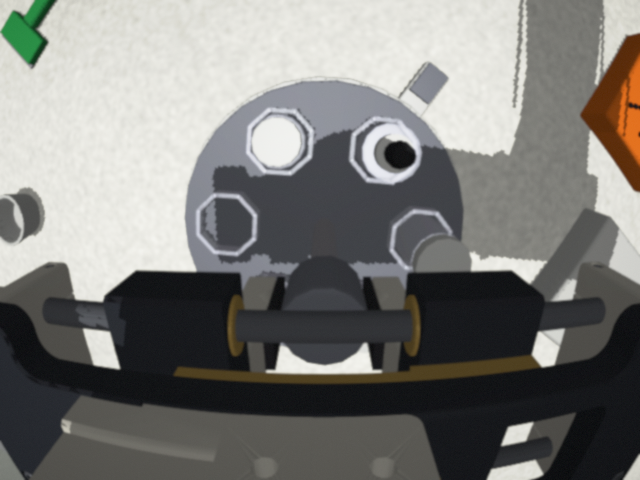

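The view shows the dropper's bulb at (401,154) in the pocket at (386,150), in line with the tongue at (425,88), and all jars in view upright. One check of the offset follows.

```bash
python3 - <<'E'
from h import *
o=np.load('pics/w5o.npy',allow_pickle=True).item()
f=np.array([.5129,-.0317])
for uv,z in(([401,154],.124),([386,150],.046)):
    q=onz('wrist',[uv],z,o)[0];print(q,np.linalg.norm(q[:2]-f))
E
```

```text
[ 0.51271507 -0.03583697  0.124     ] 0.004141104375269014
[ 0.51189513 -0.03061174  0.046     ] 0.0014812393066092032
```

```bash
python3 -c "
from plant import ctrl
print(ctrl.close_job())"
```

```text
the job is handed in; nothing more can be done
None
```

I turned the dial to the two-dot stop and let go, then turned the carousel 45° clockwise so the dropper stands within about 4 mm of the front spot. I handed the job in with the gripper still holding the knob; no verdict came back.

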